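# Put three paint containers back on their own drip trays

## Task

The three containers on the painting bench stand on each other's drip trays. Park one in the middle of the empty cardboard meanwhile and change them round, so that each ends upright in the middle of the tray of its own shape: the round tin in the round tray, the square jar in the square tray and the oblong can in the oblong tray, the jar and the can lined up with the sides of their trays. Never let a container tip over, and leave the roll of tape, the traffic cone and the bottle where they are.

Things in the scene. Friction and masses are not known exactly. Their poses are not given: they have to be found in the camera images.
- oblong_can_center (a point): Bare-steel oblong can with a paper label on each broad face, body 84 (along its x) x 38 (along its y) x 70 mm high, with a black screw cap 24 mm across and 14 mm high on top, 24 mm off centre along +x; 84 mm high in all, about 0.25 kg, loose. The point is its centre, 42 mm above its underside; z up. At the start it stands in the round tray, turned by up to 1.6 rad either way.
- round_tin_center (a point): Round steel paint tin with a paper label, 58 mm across, 70 mm high, flat lid, about 0.3 kg, loose. The point is its centre, 35 mm above its underside; z up. At the start it stands in the square tray.
- square_jar_center (a point): White plastic jar of square section, 50 x 50 mm (sides along its x and y), 66 mm high, with a round black lid 40 mm across and 16 mm high on top; 82 mm high in all, about 0.2 kg, loose. The point is its centre, 41 mm above its underside; z up. At the start it stands in the oblong tray.
- round_tray: Round black plastic drip tray fixed to the bench, 116 mm across, rim 12 mm high and 4 mm thick, inner floor 4 mm above the bench. Origin: centre of its underside, on the bench (z = 0).
- square_tray: Square black plastic drip tray fixed to the bench, 92 x 92 mm (sides along its x and y), rim 12 mm high and 4 mm thick, inner floor 4 mm above the bench. Origin: centre of its underside.
- oblong_tray: Oblong black plastic drip tray fixed to the bench, 120 mm along its x, 78 mm along its y, rim 12 mm high and 4 mm thick, inner floor 4 mm above the bench. Origin: centre of its underside.
- cardboard: Flat square of brown cardboard fixed to the bench, 140 x 140 x 4 mm, empty: the free spot, room for one container. Origin: centre of its underside, its top is 4 mm above the bench.
- tape_roll: Bystander: loose roll of masking tape lying flat, 100 mm across, hole 76 mm, 24 mm high. Origin: centre of its underside.
- cone: Bystander: loose small orange and white traffic cone, foot 140 x 140 mm, 200 mm high. Origin: centre of its underside.
- spirit_bottle: Bystander: loose tall blue bottle with a white cap, 70 mm across, 190 mm high. Origin: centre of its underside.
There are look-alikes about, which are no part of the job. Leave any orange look-alike of the part that bears square_jar_center alone. Leave any red look-alike of the part that bears oblong_can_center alone.

How it is judged:
On the way:
1. one of the containers stands released on the cardboard, its centre at most 45 mm from the cardboard's centre along either side (((x of oblong_can_center in the frame of cardboard between -0.045 and 0.045 m and y of oblong_can_center in the frame of cardboard between -0.045 and 0.045 m and height (world z) of oblong_can_center below 0.052 m and angle between oblong_can_center's own z axis and vertical below 0.1 rad and contact force between the fingers and oblong_can below 0.1 N) or (x of round_tin_center in the frame of cardboard between -0.045 and 0.045 m and y of round_tin_center in the frame of cardboard between -0.045 and 0.045 m and height (world z) of round_tin_center below 0.045 m and angle between round_tin_center's own z axis and vertical below 0.1 rad and contact force between the fingers and round_tin below 0.1 N) or (x of square_jar_center in the frame of cardboard between -0.045 and 0.045 m and y of square_jar_center in the frame of cardboard between -0.045 and 0.045 m and height (world z) of square_jar_center below 0.051 m and angle between square_jar_center's own z axis and vertical below 0.1 rad and contact force between the fingers and square_jar below 0.1 N))), for 0.2 s.
At the end, for the whole second after the job is handed in: Tin in round, jar in square, can in oblong tray: each at rest, upright (0.08 rad), on the floor (5 mm in height), centred within 15 mm; the can along its tray and the jar square with its tray within 0.2 rad, whichever way round (horizontal distance between oblong_can_center and oblong_tray below 0.015 m and height (world z) of oblong_can_center between 0.041 and 0.051 m and angle between each of oblong_can_center, round_tin_center, square_jar_center's own z axis and vertical below 0.08 rad and linear speed of each of oblong_can, round_tin, square_jar below 0.02 m/s and angle between the x axis of oblong_can_center and the x axis of oblong_tray, either way round below 0.2 rad and horizontal distance between round_tin_center and round_tray below 0.015 m and height (world z) of round_tin_center between 0.034 and 0.044 m and horizontal distance between square_jar_center and square_tray below 0.015 m and height (world z) of square_jar_center between 0.04 and 0.05 m and (angle between the x axis of square_jar_center and the x axis of square_tray, either way round below 0.2 rad or angle between the x axis of square_jar_center and the y axis of square_tray, either way round below 0.2 rad)); the robot touches nothing.
It fails at once if a container is tipped by more than 0.6 rad (angle between any of oblong_can_center, round_tin_center, square_jar_center's own z axis and vertical above 0.6 rad).
It fails at once if the tape roll is moved by more than 25 mm (distance of tape_roll from where it was at the start of the episode above 0.025 m).
It fails at once if the cone is moved by more than 25 mm (distance of cone from where it was at the start of the episode above 0.025 m).
It fails at once if the spirit bottle is moved by more than 25 mm (distance of spirit_bottle from where it was at the start of the episode above 0.025 m).
It also fails if it takes over 112 s, if anything falls off the work surface, if the arm or the gripper's body presses on something with over 40 N, if the wrist force passes 120 N, or if a joint passes its speed limit or range.

## Robot

A 6-joint arm with a two-finger parallel gripper is mounted at the origin on the work surface. World frame = base frame: x ahead of the robot, y to its left, z up, the work surface at z = 0. Lengths are in m, angles in rad, forces in N, time in s.
With the tool pointing down it reaches from about 0.3 to 0.875 m from the base axis. Payload 6.4 kg.
Tool frame: the origin (TCP) lies at the centre of the arm's flange, where the gripper is bolted on; the fingertips stand 173 mm ahead of it and the grasp point (between the pads) lies 155 mm ahead of it; z points along the fingers, y is the line along which they close (so a half turn about z gives the same grasp; the last joint's range is limited). The gripper opens to 85 mm and grips with 20 to 120 N. Pads are 22 mm wide; open, the fingers measure 114 mm over their backs; the gripper's body (76 mm by 85 mm) begins 54 mm behind the grasp point. The pads swing forward as they close: fully open they stand 13 mm farther back than shut.
Start: joints at [1.095, 0.181, 1.607, -0, 1.354, -0.206], TCP at [0.153, 0.554, 0.405] pointing down, gripper open.
Joint ranges: [-2.99, 2.99], [-0.89, 2.07], [0.3, 2.58], [-1.14, 4.28], [0, 2.63], [-3.12, 3.12]. Speed limits (rad/s): [2.57, 2.57, 3.01, 3.14, 3.14, 3.14].

## Interface

Orientations are given as a unit quaternion [w, x, y, z].
In Python, from bench import get_obs, camera, get_calibration, hand_in gives the robot as it stands. The module is installed in compiled form; this text tells all that it offers.
- The arm moves only by the tool drive_tool, never from a script. Its argument "increments" is a list of rows, each a list of 2 entries, a list of its own where there are three numbers: the shift along the tool's x, y, z normalised to -1 to 1, where 1 is 250 mm, then the turn about the tool's z normalised to -1 to 1, where 1 is 90 degrees. A call has exactly 8 rows; each row is the pose to reach, as a shift and turn from the pose commanded when the call began, along the tool's axes at that moment; what a row does not reach only later rows make up. A row lasts 1/8 s, in which the tool goes at most 62.5 mm and 10.7 degrees, less where a joint would pass 70% of its speed; a pose out of reach is approached as far as the arm can. A call with a number of a shift or a turn outside -1 to 1 is refused whole. A call with a gripper value outside its range is refused whole. "claw" is the closure, from 0 (fully open) to 1 (shut), set as the call begins (left out, the last holds). The fingers move at their own pace and stop on an object; the grip force is fixed at half the most. Time passes only in rows, so rows that repeat a pose let the fingers close, or fill a call up. It gives the time, the measured TCP pose, the force and the opening at its end, in the units of the state.
- get_obs(): the state, without advancing time (a new reading comes with each control period).
- camera(name): name is "side" or "top" or "wrist"; returns the picture (384x512x3 uint8, blue, green, red); there is no depth.
- get_calibration(name): a dict with "K" (3x3 intrinsics, pixels), "origin" and "orientation" of the camera in the world. Camera axes: x right, y down, z forward; pixel columns grow to the right and rows downward; lengths in m; the calibration is good to about 2 mm. The wrist camera is an equidistant fisheye: a pixel r from the principal point sees the ray r / f radians off the axis. A picture is of the moment at which its call begins: read the wrist's pose just before it. get_calibration takes no time and is no camera call; for the wrist camera it gives the pose at the moment of the call.
- hand_in(): hands the job in, once; it reports no verdict.
The state is a dict: "time_s": time; "q": joint angles; "dq": joint speeds; "joint_efforts": joint torques, N m; "eef_pos": TCP position; "eef_rot": TCP orientation; "wrist_force": force on the tool from outside, world axes, zero at the start; "torque": the same for the moment, N m; "opening": opening from 0.0 (shut) to 1.0 (fully open).
Only numpy, scipy, OpenCV 4.12 (cv2) and the standard library are available. Lean on these libraries where they do the work, as an engineer would, in place of code of your own. Each camera call takes 0.05 s, during which the arm holds its last target. There are 200 camera calls.

## Working session

There is one attempt and no reset: what is moved stays moved. The work goes in short steps, Python scripts to look and compute and a tool call to move; the robot and the scene stay as the last step left them, time stands still between calls to the robot, and variables do not carry over. Pictures are saved under pics/ and viewed, on a budget of 14 in all, crops included, one or two more only if the job needs it, and the job is handed in when it is done.

Besides the shell and the picture viewer there is one more tool, called as name(argument=value, ...) on one line, values as JSON. drive_tool: Moves the arm, as the interface text tells. Its arguments: {"type":"object","properties":{"increments":{"type":"array","items":{"type":"array"}},"claw":{"type":"number"}},"required":["increments"]}

```bash
mkdir -p pics; ls
python3 - <<'E'
from bench import *
import cv2,json
o=get_obs();print({k:o[k] for k in('time_s','eef_pos','eef_rot','opening')})
for n in("top","side","wrist"):
    c=get_calibration(n);print(n,c);cv2.imwrite(f"pics/{n}0.png",camera(n))
E
```

```text
pics
{'time_s': 0.0, 'eef_pos': array([0.15314322, 0.55396359, 0.40376642]), 'eef_rot': array([-3.10484491e-04,  1.34526333e-01,  9.90909607e-01, -8.48038476e-04]), 'opening': 0.9980021233146187}
top {'K': array([[489.22547843,   0.        , 255.19209423],
       [  0.        , 489.22547843, 190.13652034],
       [  0.        ,   0.        ,   1.        ]]), 'origin': array([ 0.35981877, -0.0171575 ,  1.33438177]), 'orientation': array([-0.03549932,  0.71016819, -0.70262969,  0.02669209])}
side {'K': array([[358.4937745 ,   0.        , 254.81574062],
       [  0.        , 358.4937745 , 185.16762302],
       [  0.        ,   0.        ,   1.        ]]), 'origin': array([-0.00453311, -0.73966919,  0.63828703]), 'orientation': array([-0.4533467 ,  0.84070692, -0.26466766,  0.1328144 ])}
wrist {'K': array([[297.31863964,   0.        , 258.77687606],
       [  0.        , 297.31863964, 190.43508903],
       [  0.        ,   0.        ,   1.        ]]), 'origin': array([0.08688752, 0.57161307, 0.37300819]), 'orientation': array([0.11075735, 0.78831462, 0.59946903, 0.08324511])}
```

View pics/top0.png

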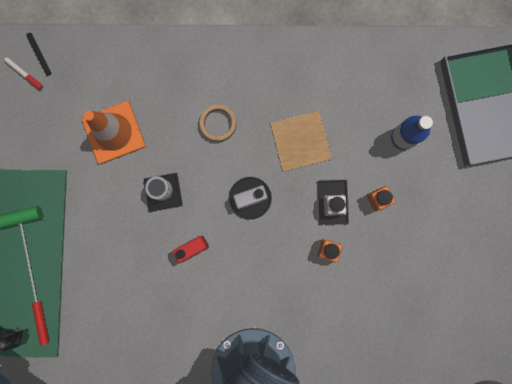

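View pics/side0.png

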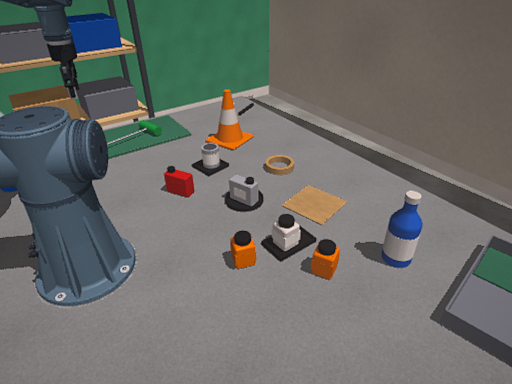

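The top view (image up = +x, left = +y) shows these candidates:
- **Jars:** white (335,205) in the oblong tray. Orange look-alikes at (383,198) and (331,251).
- **Cans:** grey steel (250,197) in the round tray. Red look-alike at (190,249).
- **Tin:** (158,188) in the square tray.
- **Other:** cardboard at (301,141).

I choose the white jar, the grey can and the tin, and check that choice in a crop.

```bash
cat > h.py <<'E'
from bench import *
import cv2,numpy as np
from scipy.spatial.transform import Rotation as R
def rot(q): return R.from_quat(np.roll(q,-1)).as_matrix()
def cast(px,z,c):
    """pixels (N,2) -> world xy on plane z (pinhole)"""
    px=np.atleast_2d(px).astype(float)
    d=np.c_[px,np.ones(len(px))]@np.linalg.inv(c["K"]).T@rot(c["orientation"]).T
    o=c["origin"]; return (o+d*((z-o[2])/d[:,2])[:,None])[:,:2]
def hull(mask,box):
    x0,y0,x1,y1=box; m=np.zeros_like(mask); m[y0:y1,x0:x1]=mask[y0:y1,x0:x1]
    n,l,s,_=cv2.connectedComponentsWithStats(m.astype(np.uint8))
    i=1+np.argmax(s[1:,4]); p=np.argwhere(l==i)[:,::-1]
    return cv2.convexHull(p.astype(np.float32))[:,0]
def rect(px,z,c):
    w=cast(px,z,c); (cx,cy),(a,b),t=cv2.minAreaRect((w*1000).astype(np.float32))
    t=np.deg2rad(t)
    if a<b:a,b,t=b,a,t+np.pi/2
    return np.round([cx,cy,a,b],1),round((t+np.pi/2)%np.pi-np.pi/2,3)
def goto(xy,z,yaw_y=None):
    """tool shift/turn (normalised) to reach grasp point xy,z with closing line at world angle yaw_y"""
    o=get_obs();M=rot(o["eef_rot"]);d=M.T@(np.r_[xy,z+.155]-o["eef_pos"])/.25
    t=0
    cur=np.arctan2(M[1,1],M[0,1])
    if yaw_y is not None:
        t=((yaw_y-cur+np.pi/2)%np.pi-np.pi/2)   # world turn; tool z is down -> sign flips
    print("shift",d.round(3),"turn",round(-t/(np.pi/2),3),"curyaw",round(cur,3),"q6",o["q"][5].round(2),"grasp",(o["eef_pos"]-[0,0,.155]).round(4))
E
python3 - <<'E'
from h import *
im=cv2.imread("pics/top0.png");c=get_calibration("top");v=im.max(2).astype(int);hsv=cv2.cvtColor(im,cv2.COLOR_BGR2HSV)
dark=v<48
for n,b in dict(sq=(138,168,190,216),rd=(222,170,278,225),ob=(312,175,356,228)).items():
    print(n,rect(hull(dark,b),.012,c))
print("card",rect(hull((hsv[...,0]<25)&(hsv[...,1]>70),(262,105,335,175)),.004,c))
cv2.imwrite("pics/crop0.png",cv2.resize(im[165:230,135:360],None,fx=3.5,fy=3.5,interpolation=cv2.INTER_CUBIC))
E
```

```text
sq (array([435.5, 276.5,  45.9,  31.9]), np.float64(1.28))
rd (array([433.7,  58.3,  40.5,  13.4]), np.float64(0.554))
ob (array([ 428.7, -198.3,   51.3,   51. ]), np.float64(0.011))
card (array([ 615.4, -122.7,  140.1,  139. ]), np.float64(-1.314))
```

View pics/crop0.png

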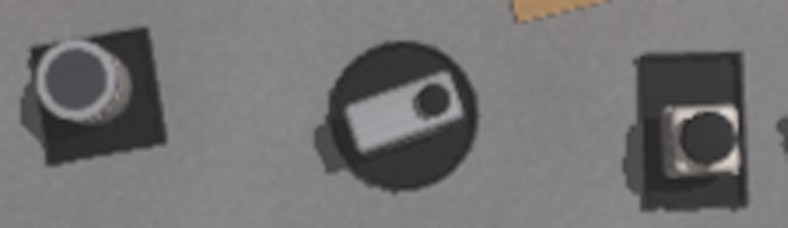

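The crop (3.5x, offset 135,165) confirms the grey can in the round tray, the tin in the square tray and the white jar in the oblong tray. I measure corners from it and cross-check with masks.

Run:
```python
from h import *
im=cv2.imread("pics/top0.png");c=get_calibration("top");v=im.max(2).astype(int)
cv=lambda p:(np.array(p,float)+.5)/3.5-.5+[135,165]
print("vals tray",v[205,168],v[212,250],v[185,333],"shadow",v[208,229],v[208,316],"floor",v[230,280])
sq=[(33,47),(148,28),(166,145),(48,165)];ob=[(641,55),(741,53),(747,207),(641,210)]
rd=[(329,116),(477,116),(403,41),(403,191)]
print("hand sq",rect(cv(sq),.012,c),"ob",rect(cv(ob),.012,c),"rd",(cast(cv(rd),.012,c)*1e3).round(),cast(cv([(403,116)]),.012,c))
for th in(55,62,68):
  for n,b in dict(sq=(138,168,190,216),rd=(222,170,278,225),ob=(312,175,356,228)).items():
    print(th,n,rect(hull(v<th,b),.012,c))
print("can",rect(cv([(346,103),(444,71),(463,118),(365,154)]),.074,c),"cap",cast(cv([(433,99)]),.088,c))
print("tin",cast(cv([(76,81)]),.074,c),"jarlid",cast(cv([(708,137)]),.086,c),"jarbody",rect(cv([(664,107),(737,104),(740,174),(666,178)]),.07,c))
```

```text
vals tray 49 55 61 shadow 78 79 floor 130
hand sq (array([468.4, 251.5,  92.9,  92.6]), np.float64(0.177)) ob (array([ 446.1, -208.3,  119.9,   81.4]), np.float64(0.033)) rd [[455.  72.]
 [456. -43.]
 [514.  15.]
 [397.  14.]] [[0.45542062 0.01440461]]
55 sq (array([468.7, 252.3,  90.3,  89.6]), np.float64(-1.377))
55 rd (array([456.3,  14.8, 110.7, 109.9]), np.float64(1.26))
55 ob (array([ 428.4, -199.8,   56.8,   53.8]), np.float64(-0.0))
62 sq (array([468.7, 252.3,  91.8,  90.9]), np.float64(-1.382))
62 rd (array([456.4,  15.2, 111.4, 111.2]), np.float64(0.01))
62 ob (array([ 447.4, -209.2,  116.2,   76.2]), np.float64(0.034))
68 sq (array([468.8, 252.2,  92.8,  90.3]), np.float64(-1.372))
68 rd (array([455.7,  15.9, 113.1, 111.4]), np.float64(-0.775))
68 ob (array([ 446.3, -209.2,  118.6,   77.4]), np.float64(0.036))
can (array([455. ,  11.9,  77.3,  40.3]), np.float64(-1.208)) cap [[ 0.46259894 -0.00917202]]
tin [[0.47443626 0.2556209 ]] jarlid [[ 0.43702726 -0.20983586]] jarbody (array([ 435.1, -207.6,   55.2,   52.5]), np.float64(-1.519))
```

```bash
python3 -c "
from h import *
goto([.455,.0125],.2,.363)"
```

```text
shift [-1.741 -1.766  0.198] turn 0.597 curyaw 1.301 q6 -0.21 grasp [0.1532 0.554  0.249 ]
```

drive_tool(increments=[[[-0.12, -0.12, 0.01], 0.075], [[-0.24, -0.24, 0.02], 0.15], [[-0.36, -0.36, 0.03], 0.225], [[-0.48, -0.48, 0.04], 0.3], [[-0.6, -0.6, 0.05], 0.375], [[-0.72, -0.73, 0.06], 0.45], [[-0.84, -0.85, 0.07], 0.525], [[-0.9, -0.9, 0.08], 0.597]], claw=0)

```text
time_s: 1.15
eef_pos: [0.3108, 0.2758, 0.3845]
eef_rot: [0.0, 0.57, 0.822, -0.0]
wrist_force: [0.1, -0.3, 0.2]
opening: 1.002
```

```bash
python3 -c "
from h import *
goto([.455,.0125],.15,.363)"
```

```text
shift [-1.188  0.172  0.318] turn -0.003 curyaw 0.358 q6 0.08 grasp [0.3108 0.2758 0.2295]
```

drive_tool(increments=[[[-0.12, 0.02, 0.03], 0], [[-0.28, 0.04, 0.06], 0], [[-0.44, 0.06, 0.1], 0], [[-0.6, 0.09, 0.14], 0], [[-0.76, 0.11, 0.18], 0], [[-0.9, 0.13, 0.22], 0], [[-0.97, 0.14, 0.25], 0], [[-1.0, 0.145, 0.26], 0]])

```text
time_s: 2.15
eef_pos: [0.4329, 0.0562, 0.3191]
eef_rot: [-0.001, 0.568, 0.823, -0.0]
wrist_force: [0.1, -0.0, 0.3]
opening: 0.997
```

Run:
```python
from h import *
goto([.455,.0125],.05,.363)
```

```text
shift [-0.195  0.021  0.456] turn -0.001 curyaw 0.362 q6 -0.51 grasp [0.4329 0.0562 0.1641]
```

drive_tool(increments=[[[-0.1, 0.01, 0.0], 0], [[-0.195, 0.021, 0.0], 0], [[-0.195, 0.021, 0.08], 0], [[-0.195, 0.021, 0.2], 0], [[-0.195, 0.021, 0.32], 0], [[-0.195, 0.021, 0.42], 0], [[-0.195, 0.021, 0.456], 0], [[-0.195, 0.021, 0.456], 0]])

```text
time_s: 3.15
eef_pos: [0.455, 0.0134, 0.2057]
eef_rot: [-0.0, 0.567, 0.823, -0.0]
wrist_force: [-0.5, -0.1, 0.8]
opening: 0.999
```

Run:
```python
from h import *
goto([.455,.0125],.05,.363)
a=camera("top")[150:250,200:300];b=camera("side")[120:240,180:320]
cv2.imwrite("pics/g1.png",np.hstack([cv2.resize(a,(400,400)),cv2.resize(b,(400,400))]))
```

```text
shift [-0.003 -0.001  0.003] turn 0.001 curyaw 0.364 q6 -0.6 grasp [0.455  0.0134 0.0507]
```

View pics/g1.png

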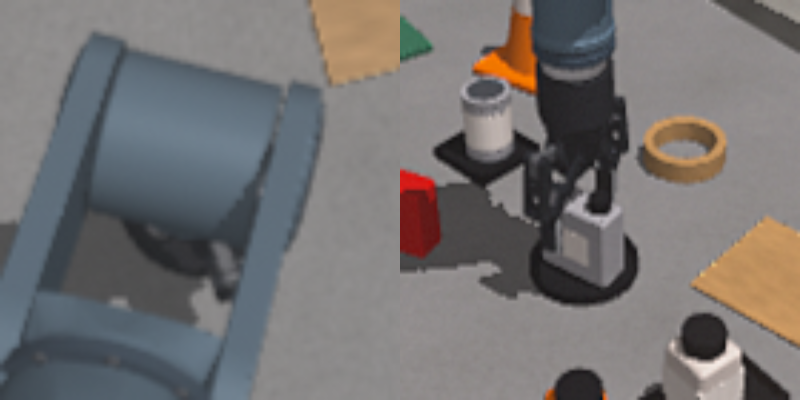

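The side crop (right) shows the fingers straddling the can's broad faces at about (585,215). Closing.

drive_tool(increments=[[[0, 0, 0], 0], [[0, 0, 0], 0], [[0, 0, 0], 0], [[0, 0, 0], 0], [[0, 0, 0], 0], [[0, 0, 0], 0], [[0, 0, 0], 0], [[0, 0, -0.02], 0]], claw=1)

```text
time_s: 4.25
eef_pos: [0.4546, 0.0129, 0.2104]
eef_rot: [-0.001, 0.568, 0.823, -0.0]
wrist_force: [0.4, 0.3, -2.9]
opening: 0.438
```

Run:
```python
from h import *
goto([.6154,-.1227],.14,.257)
```

```text
shift [-0.735  0.408 -0.34 ] turn 0.068 curyaw 0.363 q6 -0.6 grasp [0.4546 0.0129 0.0554]
```

drive_tool(increments=[[[0, 0, -0.1], 0], [[0, 0, -0.22], 0], [[-0.05, 0.03, -0.34], 0], [[-0.2, 0.11, -0.34], 0.01], [[-0.37, 0.2, -0.34], 0.03], [[-0.54, 0.3, -0.34], 0.05], [[-0.68, 0.38, -0.34], 0.068], [[-0.735, 0.408, -0.34], 0.068]])

```text
time_s: 5.25
eef_pos: [0.6166, -0.1242, 0.295]
eef_rot: [-0.0, 0.611, 0.791, -0.0]
wrist_force: [-1.0, 0.2, -2.8]
opening: 0.439
```

Run:
```python
from h import *
goto([.6154,-.1227],.0515,.257)
```

```text
shift [ 0.007 -0.003  0.354] turn -0.001 curyaw 0.255 q6 -0.64 grasp [ 0.6166 -0.1242  0.14  ]
```

drive_tool(increments=[[[0.007, -0.003, 0.06], 0], [[0.007, -0.003, 0.16], 0], [[0.007, -0.003, 0.25], 0], [[0.007, -0.003, 0.31], 0], [[0.007, -0.003, 0.335], 0], [[0.007, -0.003, 0.348], 0], [[0.007, -0.003, 0.354], 0], [[0.007, -0.003, 0.354], 0]])

```text
time_s: 6.25
eef_pos: [0.6148, -0.1213, 0.2078]
eef_rot: [0.0, 0.611, 0.792, 0.0]
wrist_force: [0.1, 0.7, -2.4]
opening: 0.441
```

drive_tool(increments=[[[0, 0, 0], 0], [[0, 0, 0], 0], [[0, 0, 0], 0], [[0, 0, 0], 0], [[0, 0, -0.03], 0], [[0, 0, -0.12], 0], [[0, 0, -0.25], 0], [[0, 0, -0.38], 0]], claw=0)

```text
time_s: 7.25
eef_pos: [0.6145, -0.1211, 0.3036]
eef_rot: [0.0, 0.611, 0.792, 0.0]
wrist_force: [0.6, -1.0, 0.1]
opening: 1.001
```

Run:
```python
from h import *
goto([.4744,.2556],.15,None)
b=camera("side")[120:240,180:380]
cv2.imwrite("pics/g2.png",cv2.resize(b,None,fx=3.5,fy=3.5))
```

```text
shift [ 1.6   -0.16  -0.006] turn 0.0 curyaw 0.256 q6 -0.64 grasp [ 0.6145 -0.1211  0.1486]
```

View pics/g2.png

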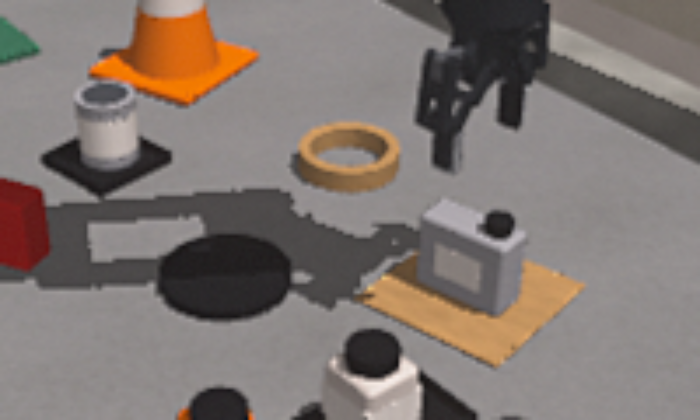

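The can stands upright on the cardboard at (470,255) in the crop. The tin comes next.

drive_tool(increments=[[[0.1, -0.01, 0], 0], [[0.24, -0.02, 0], 0], [[0.38, -0.04, 0], 0], [[0.52, -0.05, 0], 0], [[0.66, -0.07, 0], 0], [[0.8, -0.08, 0], 0], [[0.92, -0.09, 0], 0], [[1.0, -0.1, 0], 0]])

```text
time_s: 8.3
eef_pos: [0.5255, 0.1162, 0.3015]
eef_rot: [-0.001, 0.61, 0.792, -0.0]
wrist_force: [-0.3, -0.5, -0.4]
opening: 1.003
```

drive_tool(increments=[[[0.12, -0.01, 0], 0], [[0.26, -0.03, 0], 0], [[0.4, -0.04, 0], 0], [[0.52, -0.06, 0], 0], [[0.58, -0.06, 0], 0], [[0.6, -0.06, 0], 0], [[0.6, -0.06, 0], 0], [[0.6, -0.06, 0], 0]])

```text
time_s: 9.3
eef_pos: [0.4748, 0.2549, 0.3021]
eef_rot: [0.0, 0.611, 0.791, -0.0]
wrist_force: [-0.3, 0.0, -0.7]
opening: 0.997
```

Run:
```python
from h import *
goto([.4744,.2556],.05,None)
```

```text
shift [ 0.003 -0.001  0.389] turn 0.0 curyaw 0.255 q6 0.02 grasp [0.4748 0.2549 0.1471]
```

drive_tool(increments=[[[0, 0, 0.07], 0], [[0, 0, 0.16], 0], [[0, 0, 0.25], 0], [[0, 0, 0.32], 0], [[0, 0, 0.36], 0], [[0, 0, 0.385], 0], [[0, 0, 0.389], 0], [[0, 0, 0.389], 0]])

```text
time_s: 10.3
eef_pos: [0.4747, 0.2558, 0.2055]
eef_rot: [0.0, 0.611, 0.792, 0.0]
wrist_force: [0.1, 0.9, 0.8]
opening: 1.003
```

drive_tool(increments=[[[0, 0, 0], 0], [[0, 0, 0], 0], [[0, 0, 0], 0], [[0, 0, 0], 0], [[0, 0, 0], 0], [[0, 0, 0], 0], [[0, 0, 0], 0], [[0, 0, -0.02], 0]], claw=1)

```text
time_s: 11.3
eef_pos: [0.4739, 0.2555, 0.2096]
eef_rot: [-0.0, 0.611, 0.792, -0.001]
wrist_force: [0.2, 0.4, -2.2]
opening: 0.669
```

Run:
```python
from h import *
goto([.456,.015],.14,None)
b=camera("side")[120:200,180:260]
cv2.imwrite("pics/g3.png",cv2.resize(b,None,fx=5,fy=5))
```

```text
shift [-0.912 -0.314 -0.341] turn 0.0 curyaw 0.256 q6 0.02 grasp [0.4739 0.2555 0.0546]
```

View pics/g3.png

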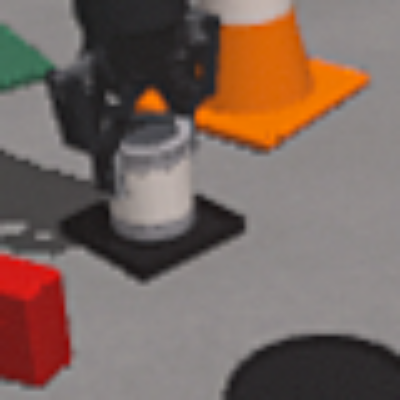

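The tin is gripped (opening 57 mm) and upright at (150,180) in the crop.

drive_tool(increments=[[[0, 0, -0.1], 0], [[0, 0, -0.22], 0], [[-0.05, -0.02, -0.34], 0], [[-0.23, -0.08, -0.34], 0], [[-0.44, -0.15, -0.34], 0], [[-0.65, -0.22, -0.34], 0], [[-0.83, -0.285, -0.34], 0], [[-0.912, -0.314, -0.34], 0]])

```text
time_s: 12.35
eef_pos: [0.4555, 0.0131, 0.2946]
eef_rot: [-0.0, 0.612, 0.791, -0.0]
wrist_force: [1.0, 0.2, -2.5]
opening: 0.667
```

Run:
```python
from h import *
goto([.456,.015],.0515,None)
```

```text
shift [0.007 0.004 0.352] turn 0.0 curyaw 0.254 q6 -0.49 grasp [0.4555 0.0131 0.1396]
```

drive_tool(increments=[[[0.004, 0.003, 0.06], 0], [[0.004, 0.003, 0.16], 0], [[0.004, 0.003, 0.25], 0], [[0.004, 0.003, 0.31], 0], [[0.004, 0.003, 0.335], 0], [[0.004, 0.003, 0.348], 0], [[0.004, 0.003, 0.353], 0], [[0.004, 0.003, 0.353], 0]])

```text
time_s: 13.35
eef_pos: [0.4571, 0.0163, 0.2072]
eef_rot: [0.0, 0.611, 0.792, 0.0]
wrist_force: [0.0, -1.0, -2.9]
opening: 0.663
```

drive_tool(increments=[[[0, 0, 0], 0], [[0, 0, 0], 0], [[0, 0, 0], 0], [[0, 0, 0], 0], [[0, 0, -0.03], 0], [[0, 0, -0.12], 0], [[0, 0, -0.25], 0], [[0, 0, -0.4], 0]], claw=0)

```text
time_s: 14.35
eef_pos: [0.4565, 0.0164, 0.3078]
eef_rot: [-0.0, 0.611, 0.792, -0.0]
wrist_force: [0.4, -0.6, 0.4]
opening: 0.998
```

Run:
```python
from h import *
goto([.436,-.2085],.15,.052)
```

```text
shift [-0.849 -0.307  0.011] turn 0.13 curyaw 0.256 q6 -0.48 grasp [0.4565 0.0164 0.1528]
```

drive_tool(increments=[[[-0.06, -0.02, 0], 0.02], [[-0.2, -0.07, 0], 0.05], [[-0.38, -0.13, 0], 0.09], [[-0.56, -0.2, 0], 0.13], [[-0.72, -0.26, 0], 0.13], [[-0.83, -0.3, 0], 0.13], [[-0.849, -0.307, 0], 0.13], [[-0.849, -0.307, 0], 0.13]])

```text
time_s: 15.35
eef_pos: [0.4359, -0.2083, 0.3061]
eef_rot: [-0.001, 0.689, 0.725, 0.0]
wrist_force: [-0.5, 0.1, -0.6]
opening: 1.002
```

Run:
```python
from h import *
goto([.436,-.2085],.05,.052)
c=get_calibration("top");t=camera("top")
cv2.imwrite("pics/t3.png",np.hstack([cv2.resize(t[90:250,200:360],(400,400)),cv2.resize(camera("wrist"),(534,400))[:,67:467]]))
```

```text
shift [-0.001  0.001  0.404] turn -0.001 curyaw 0.051 q6 -0.74 grasp [ 0.4359 -0.2083  0.1511]
```

View pics/t3.png

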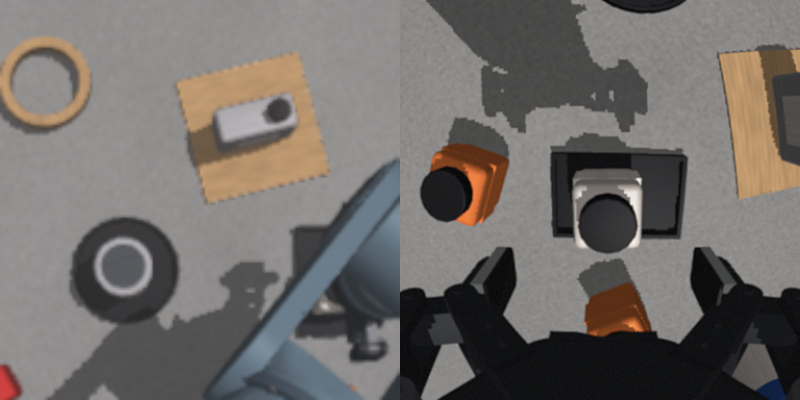

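In the top crop the tin sits in the round tray at (123,265) and the can on the cardboard at (255,120). The wrist view shows the jar centred between the open fingers at (607,215). Descending.

drive_tool(increments=[[[0, 0, 0.07], 0], [[0, 0, 0.17], 0], [[0, 0, 0.26], 0], [[0, 0, 0.33], 0], [[0, 0, 0.375], 0], [[0, 0, 0.4], 0], [[0, 0, 0.404], 0], [[0, 0, 0.404], 0]])

```text
time_s: 16.45
eef_pos: [0.4366, -0.2085, 0.2061]
eef_rot: [0.0, 0.688, 0.725, 0.0]
wrist_force: [0.0, 0.0, 0.5]
opening: 0.999
```

drive_tool(increments=[[[0, 0, 0], 0], [[0, 0, 0], 0], [[0, 0, 0], 0], [[0, 0, 0], 0], [[0, 0, 0], 0], [[0, 0, 0], 0], [[0, 0, 0], 0], [[0, 0, -0.02], 0]], claw=1)

```text
time_s: 17.45
eef_pos: [0.436, -0.2081, 0.2103]
eef_rot: [-0.001, 0.688, 0.725, -0.0]
wrist_force: [0.2, 0.4, -2.2]
opening: 0.578
```

Run:
```python
from h import *
goto([.4686,.252],.19,.195)
b=camera("side")[190:290,220:350]
cv2.imwrite("pics/g4.png",cv2.resize(b,None,fx=4,fy=4))
```

```text
shift [ 1.832  0.226 -0.537] turn -0.091 curyaw 0.052 q6 -0.74 grasp [ 0.436  -0.2081  0.0553]
```

View pics/g4.png

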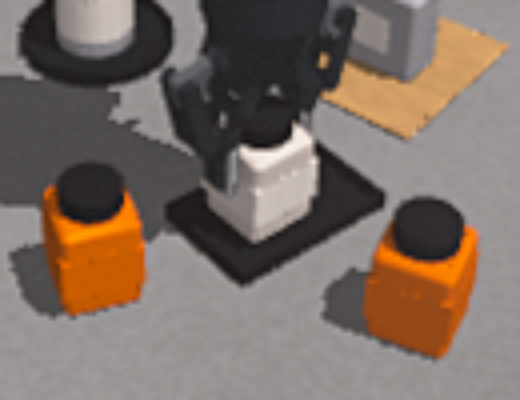

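The jar is gripped (49 mm) and upright. I lift it high enough to clear the tin on the way.

drive_tool(increments=[[[0, 0, -0.1], 0], [[0, 0, -0.25], 0], [[0, 0, -0.42], 0], [[0.06, 0.01, -0.537], 0], [[0.24, 0.03, -0.537], -0.03], [[0.46, 0.06, -0.537], -0.06], [[0.68, 0.08, -0.537], -0.091], [[0.88, 0.11, -0.537], -0.091]])

```text
time_s: 18.5
eef_pos: [0.4517, 0.0145, 0.3446]
eef_rot: [-0.0, 0.635, 0.773, -0.0]
wrist_force: [0.7, -0.6, -1.0]
opening: 0.58
```

Run:
```python
from h import *
goto([.4686,.252],.16,.195)
```

```text
shift [0.919 0.251 0.119] turn 0.0 curyaw 0.196 q6 -0.43 grasp [0.4517 0.0145 0.1896]
```

drive_tool(increments=[[[0.12, 0.03, 0], 0], [[0.3, 0.08, 0], 0], [[0.48, 0.13, 0], 0], [[0.66, 0.18, 0.03], 0], [[0.82, 0.22, 0.06], 0], [[0.9, 0.245, 0.1], 0], [[0.919, 0.251, 0.119], 0], [[0.919, 0.251, 0.119], 0]])

```text
time_s: 19.5
eef_pos: [0.469, 0.25, 0.3145]
eef_rot: [-0.0, 0.635, 0.773, -0.001]
wrist_force: [-1.4, -0.3, -1.5]
opening: 0.581
```

Run:
```python
from h import *
goto([.4686,.252],.0515,.195)
```

```text
shift [0.008 0.001 0.432] turn 0.0 curyaw 0.196 q6 0.07 grasp [0.469  0.25   0.1595]
```

drive_tool(increments=[[[0.005, 0, 0.08], 0], [[0.005, 0, 0.2], 0], [[0.005, 0, 0.3], 0], [[0.005, 0, 0.37], 0], [[0.005, 0, 0.405], 0], [[0.005, 0, 0.425], 0], [[0.005, 0, 0.432], 0], [[0.005, 0, 0.432], 0]])

```text
time_s: 20.5
eef_pos: [0.4694, 0.2516, 0.2077]
eef_rot: [0.0, 0.635, 0.773, 0.0]
wrist_force: [-0.3, -0.5, -0.9]
opening: 0.582
```

drive_tool(increments=[[[0, 0, 0], 0], [[0, 0, 0], 0], [[0, 0, 0], 0], [[0, 0, 0], 0], [[0, 0, -0.03], 0], [[0, 0, -0.12], 0], [[0, 0, -0.25], 0], [[0, 0, -0.42], 0]], claw=0)

```text
time_s: 21.5
eef_pos: [0.4687, 0.2513, 0.3129]
eef_rot: [-0.001, 0.635, 0.773, -0.001]
wrist_force: [0.4, -0.8, -0.5]
opening: 1.002
```

Run:
```python
from h import *
c=get_calibration("top");t=camera("top");cv2.imwrite("pics/top5.png",t)
cv2.imwrite("pics/t5.png",cv2.resize(t[100:240,130:360],None,fx=3.4,fy=3.4,interpolation=cv2.INTER_CUBIC))
goto([.6148,-.1213],.16,.257)
```

```text
shift [-1.577  0.275  0.019] turn -0.039 curyaw 0.196 q6 0.07 grasp [0.4708 0.2521 0.1645]
```

View pics/t5.png

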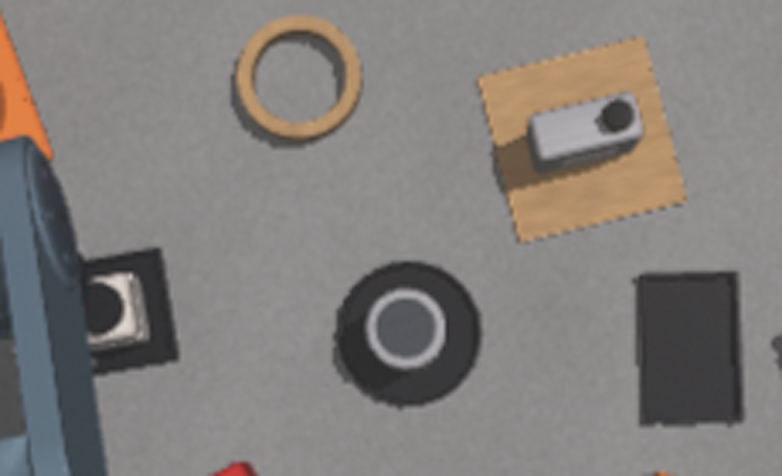

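The top crop shows the jar square in its tray at about (120,310), the tin at (406,328) inside the round tray, the can at (585,130) on the cardboard and the oblong tray empty at (690,348). Next I get the exact tray and can poses and go to the can.

Run:
```python
from h import *
c=get_calibration("top");t=cv2.imread("pics/top5.png");v=t.max(2)
print("ob",rect(hull(v<68,(312,175,352,230)),.012,c))
cv_=lambda p:(np.array(p,float)+.5)/3.4-.5+[130,100]
print("can",rect(cv_([(528,121),(633,93),(643,133),(541,162)]),.074,c),"cap",cast(cv_([(616,115)]),.088,c))
print("tin",cast(cv_([(406,328)]),.074,c),"jarlid",cast(cv_([(102,307)]),.086,c))
```

```text
ob (array([ 446.4, -209.2,  118.1,   77.1]), np.float64(0.036))
can (array([ 610.8, -121.6,   83.6,   33.3]), np.float64(-1.298)) cap [[ 0.61792991 -0.14292312]]
tin [[0.45523982 0.01485604]] jarlid [[0.46787268 0.24439335]]
```

drive_tool(increments=[[[-0.08, 0.01, 0], 0], [[-0.2, 0.03, 0], -0.01], [[-0.34, 0.06, 0], -0.02], [[-0.48, 0.08, 0], -0.039], [[-0.62, 0.11, 0], -0.039], [[-0.76, 0.13, 0], -0.039], [[-0.9, 0.16, 0], -0.039], [[-1.0, 0.175, 0], -0.039]])

```text
time_s: 22.55
eef_pos: [0.5611, 0.0132, 0.3127]
eef_rot: [0.0, 0.611, 0.791, 0.0]
wrist_force: [-0.0, -0.5, -0.3]
opening: 0.997
```

Run:
```python
from h import *
goto([.6148,-.1213],.15,.257)
```

```text
shift [-0.575  0.072  0.031] turn -0.001 curyaw 0.256 q6 -0.44 grasp [0.5611 0.0132 0.1577]
```

drive_tool(increments=[[[-0.12, 0.015, 0], 0], [[-0.28, 0.035, 0], 0], [[-0.43, 0.055, 0.01], 0], [[-0.54, 0.068, 0.03], 0], [[-0.575, 0.072, 0.03], 0], [[-0.575, 0.072, 0.03], 0], [[-0.575, 0.072, 0.12], 0], [[-0.575, 0.072, 0.22], 0]])

```text
time_s: 23.55
eef_pos: [0.6143, -0.1183, 0.2574]
eef_rot: [0.0, 0.61, 0.792, 0.0]
wrist_force: [-0.1, 0.2, -0.3]
opening: 0.998
```

Run:
```python
from h import *
goto([.6148,-.1213],.05,.257)
```

```text
shift [-0.012 -0.002  0.21 ] turn 0.001 curyaw 0.258 q6 -0.64 grasp [ 0.6143 -0.1183  0.1024]
```

drive_tool(increments=[[[-0.01, 0, 0.05], 0], [[-0.01, 0, 0.1], 0], [[-0.01, 0, 0.15], 0], [[-0.01, 0, 0.19], 0], [[-0.01, 0, 0.205], 0], [[-0.01, 0, 0.21], 0], [[-0.01, 0, 0.21], 0], [[-0.01, 0, 0.21], 0]])

```text
time_s: 24.55
eef_pos: [0.6152, -0.1223, 0.2052]
eef_rot: [0.0, 0.611, 0.792, 0.0]
wrist_force: [1.2, 0.5, 0.3]
opening: 1.003
```

drive_tool(increments=[[[0, 0, 0], 0], [[0, 0, 0], 0], [[0, 0, 0], 0], [[0, 0, 0], 0], [[0, 0, 0], 0], [[0, 0, 0], 0], [[0, 0, 0], 0], [[0, 0, -0.02], 0]], claw=1)

```text
time_s: 25.55
eef_pos: [0.6143, -0.122, 0.2087]
eef_rot: [-0.001, 0.611, 0.792, -0.0]
wrist_force: [-0.8, -0.4, -1.6]
opening: 0.446
```

Run:
```python
from h import *
goto([.4464,-.2092],.16,.036+np.pi/2)
```

```text
shift [-0.167 -0.739 -0.424] turn -0.86 curyaw 0.256 q6 -0.64 grasp [ 0.6143 -0.122   0.0537]
```

drive_tool(increments=[[[0, 0, -0.1], 0], [[0, 0, -0.24], -0.05], [[0, 0, -0.38], -0.15], [[-0.02, -0.07, -0.424], -0.25], [[-0.06, -0.24, -0.424], -0.35], [[-0.1, -0.42, -0.424], -0.45], [[-0.13, -0.58, -0.424], -0.55], [[-0.16, -0.7, -0.424], -0.65]])

```text
time_s: 26.55
eef_pos: [0.454, -0.2054, 0.3151]
eef_rot: [-0.001, 0.144, 0.99, 0.0]
wrist_force: [1.1, -0.3, -2.8]
opening: 0.436
```

Run:
```python
from h import *
goto([.4464,-.2092],.16,.036+np.pi/2)
```

```text
shift [ 0.025 -0.023  0.   ] turn -0.207 curyaw 1.282 q6 -1.95 grasp [ 0.454  -0.2054  0.1601]
```

drive_tool(increments=[[[0.01, -0.01, 0], -0.05], [[0.02, -0.02, 0], -0.12], [[0.02, -0.02, 0], -0.18], [[0.02, -0.02, 0], -0.209], [[0.02, -0.02, 0], -0.209], [[0.02, -0.02, 0.08], -0.209], [[0.02, -0.02, 0.18], -0.209], [[0.02, -0.02, 0.26], -0.209]])

```text
time_s: 27.55
eef_pos: [0.4493, -0.2083, 0.2496]
eef_rot: [-0.001, -0.017, 1.0, 0.0]
wrist_force: [-0.2, -0.2, -3.0]
opening: 0.439
```

Run:
```python
from h import *
goto([.4464,-.2092],.0515,.036+np.pi/2)
cv2.imwrite("pics/s6.png",np.hstack([cv2.resize(camera("side")[180:290,220:350],(473,400)),cv2.resize(camera("wrist"),(534,400))[:,107:427]]))
```

```text
shift [ 0.011 -0.003  0.172] turn -0.001 curyaw 1.605 q6 -2.28 grasp [ 0.4493 -0.2083  0.0946]
```

View pics/s6.png

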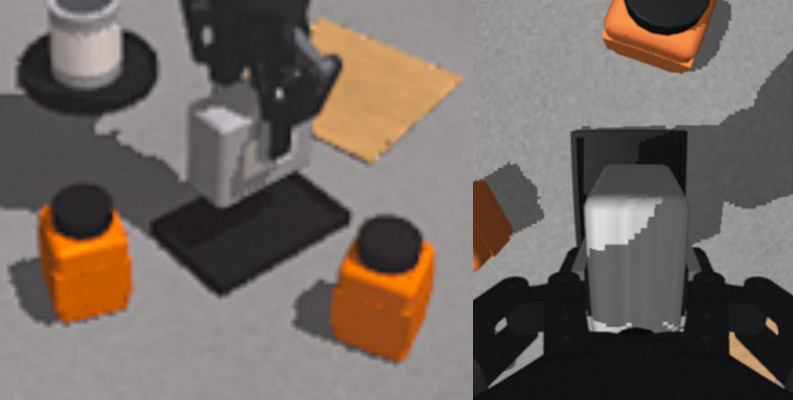

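The side crop shows the can held above the oblong tray at (250,150), in line with its long side. The wrist view agrees. Lowering it.

drive_tool(increments=[[[0.01, -0.003, 0.05], 0], [[0.01, -0.003, 0.1], 0], [[0.01, -0.003, 0.14], 0], [[0.01, -0.003, 0.16], 0], [[0.01, -0.003, 0.168], 0], [[0.01, -0.003, 0.172], 0], [[0.01, -0.003, 0.172], 0], [[0.01, -0.003, 0.172], 0]])

```text
time_s: 28.65
eef_pos: [0.4473, -0.2095, 0.208]
eef_rot: [0.0, -0.017, 1.0, -0.0]
wrist_force: [-0.3, -0.5, -2.1]
opening: 0.436
```

drive_tool(increments=[[[0, 0, 0], 0], [[0, 0, 0], 0], [[0, 0, 0], 0], [[0, 0, 0], 0], [[0, 0, -0.03], 0], [[0, 0, -0.12], 0], [[0, 0, -0.25], 0], [[0, 0, -0.42], 0]], claw=0)

```text
time_s: 29.65
eef_pos: [0.4468, -0.2092, 0.3134]
eef_rot: [-0.001, -0.017, 1.0, 0.001]
wrist_force: [0.1, -0.4, 0.3]
opening: 1.0
```

drive_tool(increments=[[[0, 0, -0.1], 0], [[0.0, -0.15, -0.2], 0], [[0, -0.3, -0.3], 0], [[0, -0.45, -0.4], 0], [[0, -0.6, -0.4], 0], [[0, -0.75, -0.4], 0], [[0, -0.75, -0.4], 0], [[0, -0.75, -0.4], 0]])

```text
time_s: 30.65
eef_pos: [0.4536, -0.3963, 0.4126]
eef_rot: [-0.0, -0.017, 1.0, 0.0]
wrist_force: [0.5, -0.3, -1.0]
opening: 1.0
```

Run:
```python
from h import *
t=camera("top");cv2.imwrite("pics/top7.png",t)
a=cv2.resize(t[160:235,135:360],None,fx=3.5,fy=3.5,interpolation=cv2.INTER_CUBIC)
b=cv2.resize(camera("side")[130:280,180:400],(788,537))[:330]
cv2.imwrite("pics/f7.png",np.vstack([a,b[:, :a.shape[1]] if b.shape[1]>=a.shape[1] else cv2.resize(b,(a.shape[1],330))]))
```

```text
(no output)
```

View pics/f7.png

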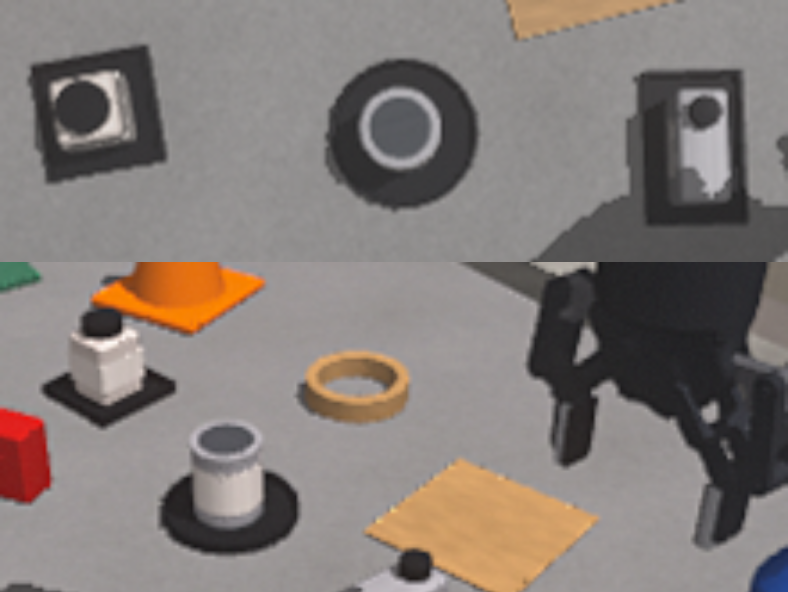

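All three containers stand in their own trays: jar lid (82,107), tin (400,128), can cap (705,111). I check the distances.

Run:
```python
from h import *
c=get_calibration("top");f=lambda p:(np.array(p,float)+.5)/3.5-.5+[135,160]
j=cast(f([(82,107)]),.086,c)[0];t=cast(f([(400,128)]),.074,c)[0];k=rect(f([(679,90),(727,89),(732,200),(682,202)]),.074,c);cap=cast(f([(705,111)]),.088,c)[0]
print("jar err",(j-[.4686,.252])*1e3,"tin err",(t-[.456,.015])*1e3,"can",k,"from cap",(cap-24e-3*np.array([np.cos(.036),np.sin(.036)])-[.4464,-.2092])*1e3)
print("jarbody",rect(f([(50,79),(121,68),(133,140),(62,152)]),.07,c))
```

```text
jar err [-1.47234813 -3.57090663] tin err [-1.01404092  0.18959682] can (array([ 444.5, -209.6,   82.6,   36.7]), np.float64(0.031)) from cap [-1.73654362  0.88217988]
jarbody (array([466.8, 244.8,  56. ,  53.4]), np.float64(0.191))
```

```bash
python3 -c "
from bench import *
print(get_obs()['time_s']);print(hand_in())"
```

```text
30.75
the job is handed in; nothing more can be done
None
```

The swap is done and handed in at 30.8 s of robot time. I parked the can on the cardboard, then moved the tin to the round tray, the jar to the square tray and the can to the oblong tray.

- **Final top-view check:** tin about 1 mm off its tray centre and can about 2 mm off. The jar is about 4 mm off by its lid and about 7 mm by its body outline. Those two jar figures disagree because the visible side face biases the outline, but both are inside the 15 mm limit.
- **Alignment:** can and jar line up with their trays to within about 0.01 rad.
- **Upright and released:** the tin and jar stand upright in the last side view. That crop shows only the top of the can, so its uprightness rests on the top view. The gripper is clear of everything.
- **Bystanders:** the tape roll, cone and bottle look untouched in the pictures, and the motions kept clear of them. I did not measure their positions at the end. No check failed.

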